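Fit the tube head to the bench rotator

TASK

Take the blue eight-tube head off its stand and fit it to the tube rotator: set its shaft squarely in the sloping drive socket and turn it until the splines find their slots and it drops fully home, its rim lifting the orange gravity catch, which must fall back over the rim. Do not force it. Then let go, switch the rotator on by flipping its green toggle over, away from the robot, and leave everything else on the bench where it stands.

Things in the scene. Friction and masses are not known exactly. Their poses are not given: they have to be found in the camera images.
- head_grip (a point): Centre of the black T-handle of the blue tube head, the loose part to fit (0.25 to 0.42 kg, upright in a black stand at the start). Handle bar: 44 mm long along this frame's x, 16 mm thick along y (grip across y), 26 mm tall along z; z points up the shaft axis. Blue drum under it 68 mm across, its top 36 mm below this point, tube caps standing 7 mm out of it.
- head_seat (a point): Same head and axes: centre of the flat underside of its aluminium rim, 70 mm below head_grip on the shaft axis. Rim 84 mm across, 8 mm thick. It rests on the stand, a black ring 55 mm tall and 72 mm across, in which the shaft hangs free.
- head_nose (a point): Same head and axes: lower tip of its steel shaft, 34 mm below head_seat. Shaft 18 mm across, tapering to 12 mm over the last 6 mm. Four splines, 5 mm wide, point along this frame's +x, -x, +y and -y and reach 16 mm from the axis; they cover the 14 mm of shaft next to the rim, the rest of the shaft is round.
- hub_mouth (a point): On the rotator: centre of the flat end of the aluminium drive hub (52 mm across) and of its bore. head_seat meets this point when the head is home. z points out along the shaft axis, leaning 35 degrees from vertical to the robot's side; x uphill, y level. Bore 40 mm deep, 1 mm wider than the shaft all round, with four slots 9 mm wide for the splines.
- hub_floor (a point): Bottom of the hub's bore, 40 mm below hub_mouth (same axes). The motor stops at any angle: these axes do not show that of the slots. Splines out of line stop the head 14 mm short of home; up to 90 degrees of turn, either way, brings the next slots under them (about 7 degrees of play each way), and it can drop. The geared hub turns only against 0.25 N m.
- catch (a joint): Orange gravity catch, 18 mm wide, hinged on the uphill side of the motor (+x of hub_mouth). At 0 rad its hook stands over the place of the head's rim: 38 mm from the shaft axis outwards, underside 11 mm and sloping top 28 mm above hub_mouth. The rim coming down swings it outward (+, up to 0.6) with about 1 N; it falls back to 0 by its weight once the rim is under it.
- power_switch (a joint): Green toggle on the right of the rotator's deck. 0 to 0.1 rad: off, leaning to the robot's side; 0.7 rad, its stop: on, leaning the other way. Stays where it is left; 1 to 2 N on it moves it.
- switch_tip (a point): Tip of the green toggle, 31 mm from its pivot; the bat is 9 mm thick at the tip and the tip stands 36 mm above the flat deck. Flipping it on carries the tip 21 mm along the +x of rotator. A speed knob 32 mm across and 18 mm tall stands 87 mm beyond its pivot, the fitted head about 90 mm to the left.
- rotator: Tube rotator, fixed to the bench: white base 200 x 270 mm, deck 45 mm high, origin under the centre of the base; x from the robot's side to the far side, y left, z up. The motor stands on the left half in a grey yoke; the toggle pivots at x -52, y -85, z 52 mm.
- spare_head: White paddle head with a yellow T-handle, standing in a second black stand: not wanted, leave it. Origin at the centre of the underside of its rim; 130 mm across, 83 mm tall above the origin.
- flask_1: Conical glass flask with foil cap, 64 mm across, 92 mm tall; origin under its centre. Leave alone.
- flask_2: Another such flask. Leave alone.
- media_bottle: Amber bottle with blue cap, 84 mm across, 170 mm tall; origin under its centre. Leave alone.
- tip_box: Box of pipette tips, blue with a clear lid, 80 x 114 x 67 mm; origin under its centre. Leave alone.
- tube_rack: Orange rack of small tubes, 60 x 150 x 41 mm; origin under its centre. Leave alone.
- marker: White and blue marker pen lying on the bench, 130 mm long along its x, 15 mm thick. Leave alone.
- timer: White bench timer, 55 x 75 x 23 mm; origin under its centre. Leave alone.
There are look-alikes about, which are no part of the job. What is shaped like the part that bears head_grip but purple is not meant.

How it is judged (in metres and radians):
On the way, in this order (a step that is already met when the one before it is completed fails the run):
1. the blue head is fully home on the drive hub and the catch has fallen back over its rim (distance between head_seat and hub_mouth below 0.004 m and angle between the z axis of head_seat and the z axis of hub_mouth, either way round below 0.06 rad and value of joint catch below 0.06 rad), for 0.2 s.
2. the fingers have let go of the head and the toggle is flipped to on (value of joint power_switch above 0.55 rad and contact force between the fingers and tube_head below 0.1 N), for 0.2 s.
At the end, for the whole second after the job is handed in: the blue head stands fully home on the drive hub (head_seat within 4 mm of hub_mouth, axes within 0.06 rad), at rest and let go, the catch back within 0.06 rad of 0 over its rim, and the toggle beyond 0.55 rad (all of step 1 and value of joint power_switch above 0.55 rad and linear speed of tube_head below 0.01 m/s); the robot touches nothing.
It fails at once if the head was forced: more than 80 N between it and the rotator (contact force between tube_head and rotator above 80 N).
It fails at once if the spare head was moved by more than 20 mm (distance of spare_head from where it was at the start of the episode above 0.02 m).
It fails at once if another thing on the bench was moved by more than 20 mm (distance of any of flask_1, flask_2, media_bottle, tip_box, tube_rack, marker, timer from where it was at the start of the episode above 0.02 m).
It also fails if it takes over 64 s, if anything falls off the work surface, if the arm or the gripper's body presses on something with over 40 N, if the wrist force passes 120 N, or if a joint passes its speed limit or range.

ROBOT

A 6-joint arm with a two-finger parallel gripper is mounted at the origin on the work surface. World frame = base frame: x ahead of the robot, y to its left, z up, the work surface at z = 0. Lengths are in mm, angles in rad, forces in N, time in s.
With the tool pointing down it reaches from about 275 to 750 mm from the base axis. Payload 10.2 kg.
Tool frame: the origin (TCP) lies at the very end of the fingers, on their centre line; the grasp point (between the pads) lies 19 mm behind it; z points along the fingers, y is the line along which they close (so a half turn about z gives the same grasp; the last joint's range is limited). The gripper opens to 85 mm and grips with 20 to 120 N. Pads are 22 mm wide; open, the fingers measure 114 mm over their backs; the gripper's body (76 mm by 85 mm) begins 54 mm behind the grasp point. The pads swing forward as they close: fully open they stand 13 mm farther back than shut.
Start: joints at [-1.487, 0.313, 1.498, -0, 1.331, -0.223], TCP at [158.542, -500.495, 231.294] pointing down, gripper open.
Joint ranges: [-2.94, 2.94], [-0.97, 2.17], [0.19, 2.56], [-1.23, 4.37], [0.02, 3.11], [-2.88, 2.88]. Speed limits (rad/s): [2.39, 2.39, 3.01, 3.14, 3.14, 3.14].

INTERFACE

Orientations are given as a unit quaternion [w, x, y, z].
In Python, from rig import ctrl gives the robot as it stands.
- The arm moves only by the shell command python3 -m inch 'ROWS' [OPENING] [FORCE]. ROWS is text: rows parted by semicolons, each of 6 numbers parted by spaces: the shift along the tool's x, y, z in mm, then the turn, a rotation vector about the tool's x, y, z in units of 6 degrees (1.0 is 6 degrees). A call has exactly 10 rows; each row shifts and turns the commanded pose from where the row before left it, along the tool's axes as they then stand; what a row does not reach is not made up. A row lasts 1/12 s, in which the tool goes at most 41.7 mm and 7.16 degrees, less where a joint would pass 70% of its speed; a pose out of reach is approached as far as the arm can. A call with a gripper value outside its range is refused whole. OPENING is the opening, from 0 (shut) to 1 (fully open), set as the call begins (- or left out, the last holds). The fingers move at their own pace and stop on an object; FORCE is the grip in N (left out, the last holds). Time passes only in rows, so rows that do not move let the fingers close, or fill a call up. It gives the time, the measured TCP pose, the force, the opening and the grip force at its end, in the units of the state.
- ctrl.sense(): the state, without advancing time (a new reading comes with each control period).
- ctrl.capture(name): name is "scene" or "top" or "wrist"; returns a dict with "image" (480x640x3 uint8, red, green, blue), "intrinsics" (3x3 intrinsics, pixels), "D" ([k1, k2, p1, p2, k3] as OpenCV has them; the pictures are not rectified), "rvec" (rotation vector, rad) and "tvec" (3), from world to camera coordinates, as OpenCV has them. Camera axes: x right, y down, z forward; pixel columns grow to the right and rows downward; lengths in mm; the calibration is good to about 2 mm. A picture is of the moment at which its call begins. There is no depth.
- ctrl.finish_job(): hands the job in; it is judged then, once.
The state is a dict: "time_s": time; "joints": joint angles; "dq": joint speeds; "tau": joint torques, N m; "eef_pos": TCP position; "ee_rot": TCP orientation; "force": force on the tool from outside, world axes, zero at the start; "wrist_torque": the same for the moment, N m; "grip_width": opening from 0.0 (shut) to 1.0 (fully open); "grip_force": force on a finger pad.
Only numpy, scipy, OpenCV 4.12 (cv2) and the standard library are available. Lean on these libraries where they do the work, as an engineer would, in place of code of your own. Each camera call takes 0.05 s, during which the arm holds its last target. There are 200 camera calls.

## Working session

There is one attempt and no reset: what is moved stays moved. The work goes in short steps, Python scripts to look and compute and a shell command to move; the robot and the scene stay as the last step left them, time stands still between calls to the robot, and variables do not carry over. Pictures are saved under pics/ and viewed, at most 10 in all, crops included, and the job is handed in when it is done.

```bash
ls; mkdir -p pics; python3 - <<'E'
from rig import ctrl
import cv2,pickle
d={}
for n in("scene","top"):
    c=ctrl.capture(n);d[n]=c
    cv2.imwrite(f"pics/{n}0.png",c["image"][:,:,::-1])
    print(n,c["intrinsics"],c["D"],c["rvec"],c["tvec"])
pickle.dump(d,open("c0.pkl","wb"))
print(ctrl.sense())
E
```

```text
pics
scene [[505.20662373   0.         322.95195785]
 [  0.         505.20662373 237.85709327]
 [  0.           0.           1.        ]] [-0.01130251  0.          0.          0.          0.        ] [ 1.57577186  1.93607322 -0.81289489] [ 152.30210046 -310.05693841 1464.61054053]
top [[614.6412699    0.         321.93862133]
 [  0.         614.6412699  232.47765189]
 [  0.           0.           1.        ]] [-0.00361475  0.          0.          0.          0.        ] [ 2.10982596 -2.16996441  0.17524877] [ -15.69852843  573.21667979 1247.20442409]
{'time_s': 0.1, 'joints': array([-1.48735914e+00,  3.13364462e-01,  1.49834333e+00,  4.03907766e-05,
        1.33101849e+00, -2.23391280e-01]), 'dq': array([ 0.00207329, -0.00031127, -0.0007187 , -0.00074687,  0.00233752,
        0.00013142]), 'tau': array([ 3.07087525e-03, -4.12903082e+01, -2.60146344e+01, -1.55212056e-04,
        3.02514694e-03, -1.86767227e-05]), 'eef_pos': array([ 158.55250818, -500.24843744,  230.81414197]), 'ee_rot': array([-5.64054207e-04,  9.88255675e-01,  1.52808374e-01,  5.91984159e-05]), 'force': array([-0.40801673, -1.18342198,  0.05424897]), 'wrist_torque': array([ 0.01042454, -0.05663628, -0.00300695]), 'grip_force': 0.0, 'grip_width': 0.9969889218711211}
```

View pics/scene0.png

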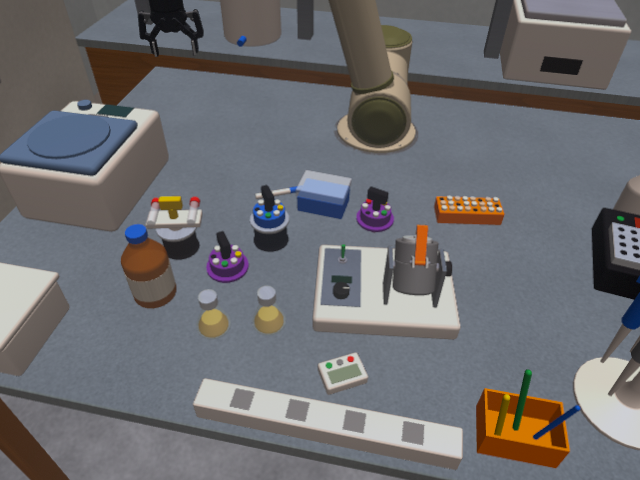

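View pics/top0.png

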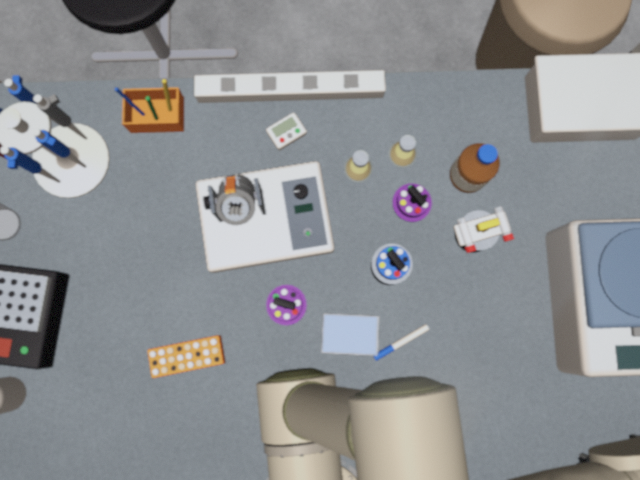

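Candidates for the blue head: blue head on its stand, top (392,263) / scene (268,210); purple heads, top (412,202) and (287,304) / scene (228,258) and (376,208); white/yellow spare, top (484,229). By colour and stand, I choose top (392,263). Now a close crop to check that, along with the rotator.

```bash
cat > h.py <<'E'
import numpy as np,cv2,pickle
def ray(c,p):
    R=cv2.Rodrigues(np.float64(c["rvec"]))[0];t=np.float64(c["tvec"]).ravel()
    u=cv2.undistortPoints(np.float64([[p]]),c["intrinsics"],np.float64(c["D"]))[0,0]
    d=R.T@np.array([u[0],u[1],1]);return -R.T@t,d/np.linalg.norm(d)
def plane(c,p,z):
    o,d=ray(c,p);return o+d*(z-o[2])/d[2]
def tri(c1,p1,c2,p2):
    o1,d1=ray(c1,p1);o2,d2=ray(c2,p2)
    s=np.linalg.lstsq(np.c_[d1,-d2],o2-o1,rcond=None)[0]
    a,b=o1+s[0]*d1,o2+s[1]*d2;return (a+b)/2,np.linalg.norm(a-b)
def proj(c,P):
    return cv2.projectPoints(np.float64(P).reshape(-1,3),np.float64(c["rvec"]),np.float64(c["tvec"]),c["intrinsics"],np.float64(c["D"]))[0][:,0]
E
python3 - <<'E'
from h import *
d=pickle.load(open("c0.pkl","rb"))
t=d["top"]["image"];s=d["scene"]["image"]
cr=lambda i,x,y,w,h,k:cv2.resize(i[y:y+h,x:x+w],None,fx=k,fy=k,interpolation=cv2.INTER_CUBIC)
a=np.hstack([cr(t,190,155,150,120,3),cr(t,362,235,60,60,6)[:360]])
b=np.hstack([cr(s,310,220,160,120,3)[:240+120],cr(s,240,180,60,72,5)])[:, :780]
b=np.pad(b,((0,0),(0,max(0,a.shape[1]-b.shape[1])),(0,0)))
a=np.pad(a,((0,0),(0,max(0,b.shape[1]-a.shape[1])),(0,0)))
m=np.vstack([a,b]);print(a.shape,b.shape)
m=cv2.resize(m,(800,int(m.shape[0]*800/m.shape[1])));m=m if m.shape[0]<=600 else cv2.resize(m,(int(m.shape[1]*600/m.shape[0]),600))
print(m.shape);cv2.imwrite("pics/crop1.png",m[:,:,::-1])
E
```

```text
(360, 810, 3) (360, 810, 3)
(600, 675, 3)
```

View pics/crop1.png

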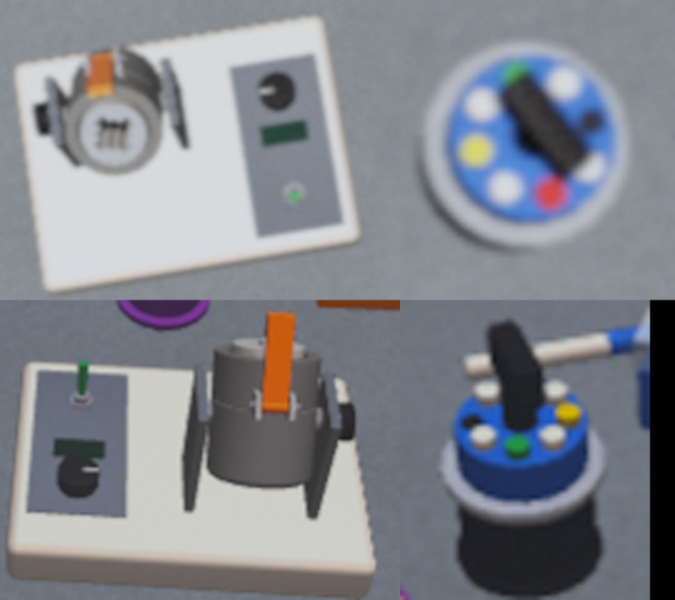

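Crop: blue drum with black T-handle on its grey rim, no purple, so the choice is confirmed. Aluminium hub disc at top (236,205); orange catch is uphill of it; toggle at top (308,232).

```bash
python3 - <<'E'
from h import *
from rig import ctrl
from scipy.spatial.transform import Rotation as Rn
d=pickle.load(open("c0.pkl","rb"));T=d["top"];S=d["scene"];t=T["image"].astype(int)
hsv=cv2.cvtColor(T["image"],cv2.COLOR_RGB2HSV)
# head: handle (dark) in window
w=np.zeros(hsv.shape[:2],np.uint8);cv2.circle(w,(393,263),20,1,-1)
m=((hsv[...,2]<60)&(w>0)).astype(np.uint8);m=cv2.morphologyEx(m,cv2.MORPH_OPEN,np.ones((3,3)))
n,l,st,ce=cv2.connectedComponentsWithStats(m);i=1+np.argmax(st[1:,4]);r=cv2.minAreaRect(np.argwhere(l==i)[:,::-1].astype(np.float32))
print("handle",ce[i],st[i],r)
b=cv2.boxPoints(r);P=np.array([plane(T,p,136) for p in b]);print(P.round(1),P.mean(0))
for k in range(2):
    e=P[k+1]-P[k];print(np.linalg.norm(e),np.degrees(np.arctan2(e[1],e[0])))
mb=((hsv[...,0]>100)&(hsv[...,0]<125)&(hsv[...,1]>140)&(w>0)).astype(np.uint8)
h=cv2.convexHull(np.argwhere(mb)[:,::-1].astype(np.float32));e=cv2.fitEllipse(h);print("drum",e,plane(T,e[0],89))
# base
m=((hsv[...,1]<45)&(hsv[...,2]>175)).astype(np.uint8);m[:, :190]=0;m[:,345:]=0;m[:150]=0;m[280:]=0
pts=cv2.convexHull(np.argwhere(m)[:,::-1].astype(np.float32));r=cv2.minAreaRect(pts);b=cv2.boxPoints(r)
P=np.array([plane(T,p,45) for p in b]);print("base",b.round(1),P.round(1),P.mean(0).round(1))
for k in range(2):
    e=P[k+1]-P[k];print(np.linalg.norm(e),np.degrees(np.arctan2(e[1],e[0])))
for z in(130,150,170,190): print(z,plane(T,(235.5,206),z))
c=ctrl.capture("wrist");s=ctrl.sense()
R=cv2.Rodrigues(c["rvec"])[0];o=-R.T@c["tvec"].ravel();Rt=Rn.from_quat(np.roll(s["ee_rot"],-1)).as_matrix()
print("cam in tool",Rt.T@(o-s["eef_pos"]),Rt.T@R.T,c["intrinsics"][0,0],"Rt",Rt)
E
```

```text
handle [395.77083333 262.54166667] [391 260  11   6  48] ((396.0, 262.5), (5.0, 10.0), 90.0)
[[ 500.2 -163.8  136. ]
 [ 499.7 -183.2  136. ]
 [ 489.9 -182.7  136. ]
 [ 490.5 -163.3  136. ]] [ 495.05362023 -173.22705124  136.        ]
19.422780067148896 -91.6089638809199
9.75271029055002 177.21378686165457
drum ((392.64324951171875, 262.4845275878906), (29.940996170043945, 31.50183868408203), 35.136714935302734) [ 500.33417493 -172.37403302   89.        ]
base [[192.7 181.1]
 [318.5 160.1]
 [333.6 250.4]
 [207.7 271.4]] [[691.5 240.7  45. ]
 [730.2 -28.9  45. ]
 [534.  -55.1  45. ]
 [497.3 208.4  45. ]] [613.2  91.3  45. ]
272.3938111523109 -81.83088208961625
197.94977409574102 -172.39775059889885
130 [616.83493902 138.1737871  130.        ]
150 [612.64911176 135.45604453 150.        ]
170 [608.46328449 132.73830196 170.        ]
190 [604.27745722 130.02055939 190.        ]
cam in tool [  80.26033006    0.98939513 -142.3505949 ] [[ 7.64810061e-04 -9.50267112e-01 -3.11435116e-01]
 [ 9.99998792e-01  1.14814180e-03 -1.04751274e-03]
 [ 1.35298858e-03 -3.11433939e-01  9.50266842e-01]] 383.56138502071946 Rt [[ 9.53315563e-01  3.01975880e-01 -6.60680383e-05]
 [ 3.01975807e-01 -9.53315126e-01  9.39482886e-04]
 [ 2.20717511e-04 -9.15574606e-04 -9.99999557e-01]]
```

```bash
cat >> h.py <<'E'
from scipy.spatial.transform import Rotation as Rn
from scipy.linalg import logm,expm
def M(R,p):
    A=np.eye(4);A[:3,:3]=R;A[:3,3]=p;return A
def cur():
    from rig import ctrl
    s=ctrl.sense();return M(Rn.from_quat(np.roll(s["ee_rot"],-1)).as_matrix(),s["eef_pos"])
def rows(A,B,n):
    "one row, repeated n times, taking pose A to B by a screw"
    X=expm(np.real(logm(np.linalg.inv(A)@B))/n)
    print(n,"x",np.r_[X[:3,3],np.degrees(Rn.from_matrix(X[:3,:3]).as_rotvec())/6].round(2).tolist())
YAW=np.radians(7.9);XR=np.array([np.cos(YAW),np.sin(YAW),0]);YR=np.array([-XR[1],XR[0],0]);ZR=np.array([0,0,1.])
a=np.radians(35);HZ=-np.sin(a)*XR+np.cos(a)*ZR;HX=np.cos(a)*XR+np.sin(a)*ZR
def rot(x,z):
    x=x-z*(x@z);x/=np.linalg.norm(x);return np.c_[x,np.cross(z,x),z]
E
python3 - <<'E'
from h import *
A=cur();B=M(rot(YR,-ZR),[590,130,285]);C=M(rot(YR,-HZ),np.array([609,133,165])+120*HZ)
rows(A,B,30);rows(B,C,10);print(C)
E
```

```text
30 x [27.67, 0.38, -1.8, -0.0, -0.0, -0.45]
10 x [0.04, -5.45, 0.75, -0.58, 0.0, -0.0]
[[-1.37444546e-01  8.11377852e-01  5.68132888e-01  5.40824053e+02]
 [ 9.90509463e-01  1.12587981e-01  7.88349529e-02  1.23539806e+02]
 [-1.65683310e-18  5.73576436e-01 -8.19152044e-01  2.63298245e+02]
 [ 0.00000000e+00  0.00000000e+00  0.00000000e+00  1.00000000e+00]]
```

```bash
python3 -m inch '27.7 0.4 -1.8 0 0 -0.45;27.7 0.4 -1.8 0 0 -0.45;27.7 0.4 -1.8 0 0 -0.45;27.7 0.4 -1.8 0 0 -0.45;27.7 0.4 -1.8 0 0 -0.45;27.7 0.4 -1.8 0 0 -0.45;27.7 0.4 -1.8 0 0 -0.45;27.7 0.4 -1.8 0 0 -0.45;27.7 0.4 -1.8 0 0 -0.45;27.7 0.4 -1.8 0 0 -0.45'
python3 -m inch '27.7 0.4 -1.8 0 0 -0.45;27.7 0.4 -1.8 0 0 -0.45;27.7 0.4 -1.8 0 0 -0.45;27.7 0.4 -1.8 0 0 -0.45;27.7 0.4 -1.8 0 0 -0.45;27.7 0.4 -1.8 0 0 -0.45;27.7 0.4 -1.8 0 0 -0.45;27.7 0.4 -1.8 0 0 -0.45;27.7 0.4 -1.8 0 0 -0.45;27.7 0.4 -1.8 0 0 -0.45'
python3 -m inch '27.7 0.4 -1.8 0 0 -0.45;27.7 0.4 -1.8 0 0 -0.45;27.7 0.4 -1.8 0 0 -0.45;27.7 0.4 -1.8 0 0 -0.45;27.7 0.4 -1.8 0 0 -0.45;27.7 0.4 -1.8 0 0 -0.45;27.7 0.4 -1.8 0 0 -0.45;27.7 0.4 -1.8 0 0 -0.45;27.7 0.4 -1.8 0 0 -0.45;27.7 0.4 -1.8 0 0 -0.45'
python3 - <<'E'
from h import *
from rig import ctrl
c=ctrl.capture("wrist");pickle.dump(c,open("wA.pkl","wb"));cv2.imwrite("pics/wA.png",c["image"][:,:,::-1]);print(ctrl.sense()["joints"])
E
python3 -m inch '0 -5.4 0.8 -0.58 0 0;0 -5.4 0.8 -0.58 0 0;0 -5.4 0.8 -0.58 0 0;0 -5.4 0.8 -0.58 0 0;0 -5.4 0.8 -0.58 0 0;0 -5.4 0.8 -0.58 0 0;0 -5.4 0.8 -0.58 0 0;0 -5.4 0.8 -0.58 0 0;0 -5.4 0.8 -0.58 0 0;0 -5.4 0.8 -0.58 0 0'
python3 - <<'E'
from h import *
from rig import ctrl
c=ctrl.capture("wrist");pickle.dump(c,open("wB.pkl","wb"))
a=pickle.load(open("wA.pkl","rb"))["image"];b=c["image"]
f=lambda i:cv2.resize(i,(400,300),interpolation=cv2.INTER_AREA)
cv2.imwrite("pics/wAB.png",np.hstack([f(a),f(b)])[:,:,::-1]);print(ctrl.sense()["joints"])
E
```

```text
time_s: 0.98
eef_pos: [399.8, -366.9, 249.1]
ee_rot: [-0.0, 0.925, 0.38, -0.0]
force: [-0.8, 1.1, -0.2]
grip_width: 1.005
grip_force: 0.0
time_s: 1.82
eef_pos: [553.2, -139.2, 267.0]
ee_rot: [-0.0, 0.81, 0.586, -0.0]
force: [0.0, 0.7, -0.7]
grip_width: 1.0
grip_force: 0.0
time_s: 2.65
eef_pos: [586.5, 133.2, 285.0]
ee_rot: [-0.0, 0.651, 0.759, -0.0]
force: [-0.1, 0.2, -0.3]
grip_width: 1.003
grip_force: 0.0
[ 0.03552927  0.45920434  1.1492717   0.00202507  1.53328551 -0.12329174]
time_s: 3.53
eef_pos: [537.7, 124.3, 263.3]
ee_rot: [0.196, 0.622, 0.723, 0.228]
force: [0.2, 0.6, -0.1]
grip_width: 0.999
grip_force: 0.0
[-0.03513083  0.05814109  1.85166557  0.17799714  0.63826996 -0.29540843]
```

View pics/wAB.png

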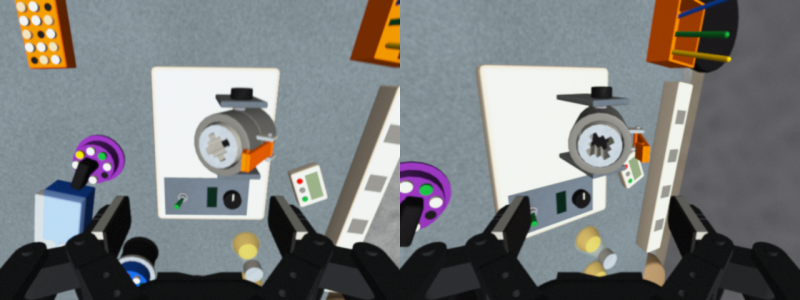

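Picture: left (A) vertical view with hub disc at about (349,227) in full pixels; right (B) view along the axis, with the cross-shaped slots visible dark in the hub at (320,227).

```bash
python3 - <<'E'
from h import *
w=[pickle.load(open(f"w{k}.pkl","rb")) for k in"AB"]
es=[]
for c,g in zip(w,[(349,227),(320,227)]):
    hsv=cv2.cvtColor(c["image"],cv2.COLOR_RGB2HSV);print(hsv[g[1]-40:g[1]+41:10,g[0],2],hsv[g[1],g[0]-50:g[0]+51:10,2])
    m=((hsv[...,2]>150)&(hsv[...,1]<60)).astype(np.uint8);z=np.zeros_like(m);cv2.circle(z,g,60,1,-1);m*=z
    n,l,st,ce=cv2.connectedComponentsWithStats(m);i=1+np.argmin(np.linalg.norm(ce[1:]-g,axis=1)+1e4*(st[1:,4]<300))
    h=cv2.convexHull(np.argwhere(l==i)[:,::-1].astype(np.float32));e=cv2.fitEllipse(h);es.append(e);print(e,st[i])
    g=tuple(map(int,e[0]))
P,err=tri(w[0],es[0][0],w[1],es[1][0]);print("hub",P,err)
d=pickle.load(open("c0.pkl","rb"));print("top",proj(d["top"],P),"A",proj(w[0],P),"B",proj(w[1],P))
rel=P-[613.2,91.3,0];print("in rot",rel@XR,rel@YR)
for k in(0,1):
    o=-cv2.Rodrigues(w[k]["rvec"])[0].T@w[k]["tvec"].ravel();print("diam est",es[k][1][1]*np.linalg.norm(P-o)/383.6)
th=np.radians(np.arange(0,360,3))
for r in(12,13.5):
    p=proj(w[1],[P+r*(np.cos(t)*HX+np.sin(t)*YR) for t in th]).astype(np.float32)
    v=cv2.remap(cv2.cvtColor(w[1]["image"],cv2.COLOR_RGB2GRAY),p[:,:1],p[:,1:],cv2.INTER_LINEAR).ravel().astype(float)
    print(v.reshape(4,-1).astype(int));k=(v.max()-v);f=(k*np.exp(4j*th)).sum();print("slot phase deg",np.degrees(np.angle(f))/4)
x,y=map(int,es[1][0]);cv2.imwrite("pics/hubB.png",cv2.resize(w[1]["image"][y-60:y+60,x-60:x+100],(800,600),interpolation=cv2.INTER_CUBIC)[:,:,::-1])
E
```

```text
[141  96 226 219 181 176 181 222 205] [244 236 203 225 189 181  26 222 188 136 116]
((351.3848571777344, 233.31845092773438), (68.89262390136719, 72.31713104248047), 138.8717498779297) [ 317  200   70   70 3721]
[149 125 227 207  26 104 108 227 169] [146 147 222 227  28  26  36  86 224 140 143]
((317.49658203125, 233.51951599121094), (68.70301818847656, 78.14696502685547), 66.89922332763672) [ 278  198   78   71 2955]
hub [611.17359641 132.82312878 156.10962159] 2.053886786784123
top [[236.43247976 206.07417254]] A [[351.22974768 234.69906922]] B [[317.39512711 232.13647037]]
in rot 3.699955649565781 41.40757011760281
diam est 53.667737523844714
diam est 57.89464534555361
[[ 94  89  84  82  84  82  77  64  48  36  33  33  41  78 121 164 174 173
  157 131 105  83  71  85 116 154 184 201 210 210]
 [199 173 134  82  45  31  27  26  27  31  46  69  98 122 138 154 171 190
  203 210 214 215 214 212 207 200 190 186 188 196]
 [205 210 213 213 211 204 186 167 153 146 138 129 118 103  92  84  83  83
   84  91 114 141 161 168 166 157 142 122 101  89]
 [ 87  87  92 107 124 139 151 155 148 135 118 101  95  91  89  88  87  86
   88  87  85  82  82  82  80  80  82  86  93  98]]
slot phase deg 30.897698340707187
[[162 132 101  86  83  83  81  77  69  64  57  52  61 103 158 196 212 214
  211 206 199 188 178 177 193 209 214 216 217 217]
 [215 205 177 127  71  37  29  29  34  59  92 124 144 153 158 171 189 204
  211 213 214 215 215 215 215 214 213 212 212 214]
 [214 215 216 217 216 209 195 174 158 154 150 148 144 134 120 103  89  85
   91 121 160 189 204 204 196 182 162 135 111 105]
 [115 135 155 170 174 166 160 152 136 116 101  92  90  88  87  87  95 114
  132 137 120 107  94  85  83  88 102 130 158 171]]
slot phase deg 28.98188752244857
```

View pics/hubB.png

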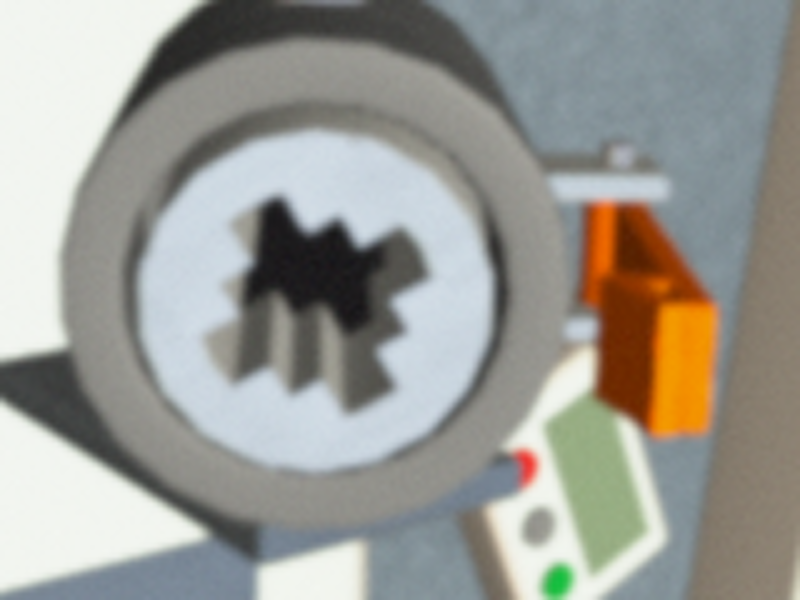

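The hub has a clean cross of slots, one arm about 30° from uphill. The disc spans about 71 x 68 px, so my ellipse fits leaked; I'll refit them tighter.

```bash
python3 - <<'E'
from h import *
w=[pickle.load(open(f"w{k}.pkl","rb")) for k in"AB"]
es=[]
for k,(c,g) in enumerate(zip(w,[(349,229),(320,233)])):
    hsv=cv2.cvtColor(c["image"],cv2.COLOR_RGB2HSV)
    m=((hsv[...,2]>195)&(hsv[...,1]<60)&(hsv[...,0]>95)).astype(np.uint8);z=np.zeros_like(m);cv2.circle(z,g,46,1,-1);m*=z
    m=cv2.morphologyEx(m,cv2.MORPH_OPEN,np.ones((5,5)))
    h=cv2.convexHull(np.argwhere(m)[:,::-1].astype(np.float32));e=cv2.fitEllipse(h);es.append(e);print(e,cv2.boundingRect(h))
    v=c["image"].copy();cv2.ellipse(v,e,(255,0,0),1);x,y=g;w[k]["v"]=cv2.resize(v[y-50:y+50,x-50:x+50],(400,400))
cv2.imwrite("pics/hubfit.png",np.hstack([w[0]["v"],w[1]["v"]])[:,:,::-1])
P,err=tri(w[0],es[0][0],w[1],es[1][0]);print("hub",P,err)
d=pickle.load(open("c0.pkl","rb"));print("top",proj(d["top"],P),"A",proj(w[0],P),"B",proj(w[1],P))
rel=P-[613.2,91.3,0];print("in rot",rel@XR,rel@YR)
for k in(0,1):
    q=proj(w[k],[P+26*(np.cos(t)*HX+np.sin(t)*YR) for t in np.radians(np.arange(0,360,10))]).astype(np.float32);print("expected",cv2.fitEllipse(q))
th=np.radians(np.arange(0,360,2))
c0=proj(w[1],P)[0]
for r in(12,13,14):
    p=(proj(w[1],[P+r*(np.cos(t)*HX+np.sin(t)*YR) for t in th])-c0+es[1][0]).astype(np.float32)
    v=cv2.remap(cv2.cvtColor(w[1]["image"],cv2.COLOR_RGB2GRAY),p[:,:1],p[:,1:],cv2.INTER_LINEAR).ravel().astype(float)
    k=np.clip(v.max()-v,0,70);f=(k*np.exp(4j*th)).sum();print("slot phase deg",np.degrees(np.angle(f))/4)
E
```

```text
((348.67962646484375, 234.20130920410156), (58.004093170166016, 69.07351684570312), 154.98538208007812) (319, 201, 60, 67)
((319.6590576171875, 232.76583862304688), (66.6175308227539, 69.13460540771484), 83.85862731933594) (286, 200, 69, 67)
hub [608.47971041 134.340638   162.44827398] 0.7780677381145072
top [[235.20524144 206.80484307]] A [[348.62422279 234.73728007]] B [[319.61488242 232.22929974]]
in rot 1.2402094481191805 43.280937304010656
expected ((350.23974609375, 234.06532287597656), (59.919883728027344, 72.12025451660156), 155.5384063720703)
expected ((319.61907958984375, 231.24777221679688), (69.12251281738281, 71.9619369506836), 89.81623077392578)
slot phase deg 33.03351758679021
slot phase deg 31.551357047226105
slot phase deg 31.064383040104268
```

View pics/hubfit.png

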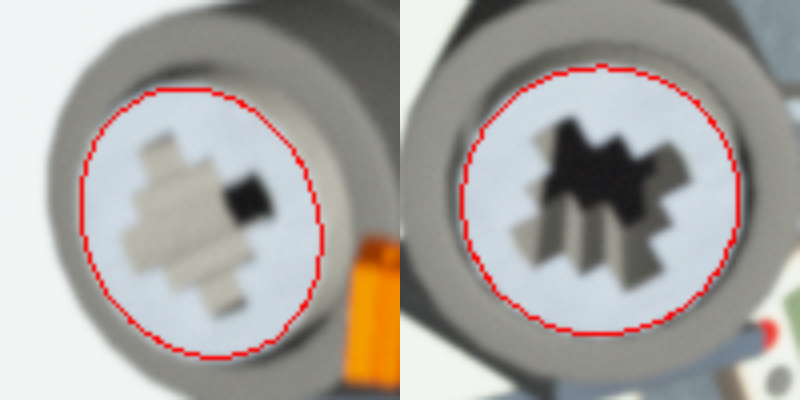

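```bash
python3 - <<'E'
from h import *
w=[pickle.load(open(f"w{k}.pkl","rb")) for k in"AB"]
P,err=tri(w[0],(347.07,234.87),w[1],(319.66,233.75));print("hub",P,err)
for k in(0,1):
    q=proj(w[k],[P+26*(np.cos(t)*HX+np.sin(t)*YR) for t in np.radians(np.arange(0,360,10))]).astype(np.float32);print("expected",cv2.fitEllipse(q)[0])
d=pickle.load(open("c0.pkl","rb"));print(proj(d["top"],P),(P-[613.2,91.3,0])@np.c_[XR,YR])
th=np.radians(np.arange(0,360,2))
for r in(12,13,14):
    p=(proj(w[1],[P+r*(np.cos(t)*HX+np.sin(t)*YR) for t in th])).astype(np.float32)
    v=cv2.remap(cv2.cvtColor(w[1]["image"],cv2.COLOR_RGB2GRAY),p[:,:1],p[:,1:],cv2.INTER_LINEAR).ravel().astype(float)
    k=np.clip(v.max()-v,0,70);f=(k*np.exp(4j*th)).sum();print("slot phase deg",np.degrees(np.angle(f))/4)
y=np.radians(37);B=M(rot(np.array([np.cos(y),np.sin(y),0]),-ZR),[500,-172,235]);A=cur();rows(A,B,20)
C=A.copy();C[:3,:3]=rot(YR,-ZR);C[:3,3]=[520,20,263];rows(A,C,10);rows(C,B,10)
E
```

```text
hub [607.19968113 134.14484232 164.28799734] 0.8876770283872918
expected (348.6366271972656, 234.80709838867188)
expected (319.61358642578125, 232.13673400878906)
[[235.17924373 207.2636215 ]] [-0.05458272 43.26293287]
slot phase deg 32.92629194893544
slot phase deg 31.422146260208663
slot phase deg 30.932977717508894
20 x [-15.32, 3.46, 1.63, 0.26, -0.16, 0.5]
10 x [-10.11, -2.87, -1.21, 0.58, -0.0, 0.01]
10 x [-19.67, 4.74, 2.8, 0.0, -0.0, 1.01]
```

```bash
python3 -m inch '-10.1 -2.9 -1.2 0.58 0 0;-10.1 -2.9 -1.2 0.58 0 0;-10.1 -2.9 -1.2 0.58 0 0;-10.1 -2.9 -1.2 0.58 0 0;-10.1 -2.9 -1.2 0.58 0 0;-10.1 -2.9 -1.2 0.58 0 0;-10.1 -2.9 -1.2 0.58 0 0;-10.1 -2.9 -1.2 0.58 0 0;-10.1 -2.9 -1.2 0.58 0 0;-10.1 -2.9 -1.2 0.58 0 0'
python3 -m inch '-19.7 4.7 2.8 0 0 1;-19.7 4.7 2.8 0 0 1;-19.7 4.7 2.8 0 0 1;-19.7 4.7 2.8 0 0 1;-19.7 4.7 2.8 0 0 1;-19.7 4.7 2.8 0 0 1;-19.7 4.7 2.8 0 0 1;-19.7 4.7 2.8 0 0 1;-19.7 4.7 2.8 0 0 1;-19.7 4.7 2.8 0 0 1'
python3 - <<'E'
from h import *
from rig import ctrl
c=ctrl.capture("wrist");pickle.dump(c,open("wC.pkl","wb"));cv2.imwrite("pics/wC.png",c["image"][:,:,::-1]);print(ctrl.sense()["joints"],proj(c,[500,-172,138]))
E
```

```text
time_s: 4.42
eef_pos: [522.7, 19.2, 265.5]
ee_rot: [-0.001, 0.653, 0.758, -0.002]
force: [0.6, -0.1, -0.2]
grip_width: 0.998
grip_force: 0.0
time_s: 5.25
eef_pos: [505.4, -174.0, 237.0]
ee_rot: [-0.0, 0.945, 0.327, -0.001]
force: [0.1, -0.4, -0.8]
grip_width: 1.002
grip_force: 0.0
[-0.55515373  0.3302708   1.46038994 -0.00222533  1.35344951  0.35735454] [[310.32476217 247.03697519]]
```

View pics/wC.png

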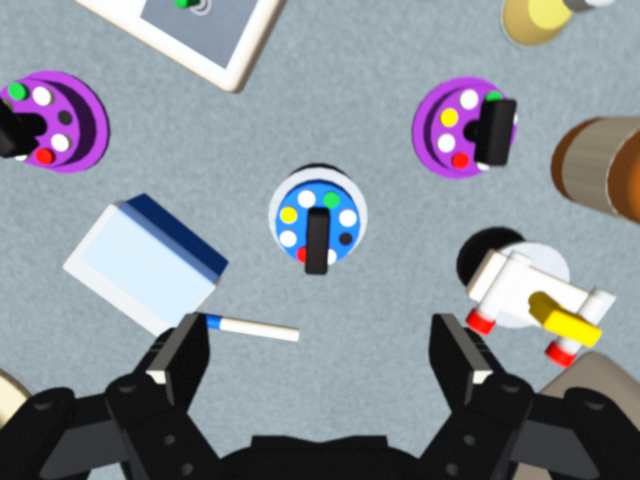

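The blue head is centred: rim at about (318,218) px, handle bar from (318,208) to (317,274), nearly along the image vertical, so tool x is nearly along the bar.

```bash
python3 - <<'E'
from h import *
c=pickle.load(open("wC.pkl","rb"));hsv=cv2.cvtColor(c["image"],cv2.COLOR_RGB2HSV)
g=cv2.cvtColor(c["image"],cv2.COLOR_RGB2GRAY)
m=(g<50).astype(np.uint8);z=np.zeros_like(m);z[205:285,296:338]=1;m*=z
m=cv2.morphologyEx(m,cv2.MORPH_OPEN,np.ones((7,7)))
n,l,st,ce=cv2.connectedComponentsWithStats(m);i=1+np.argmax(st[1:,4]);pts=np.argwhere(l==i)[:,::-1].astype(np.float32)
r=cv2.minAreaRect(pts);print(st[i],r)
# edges by row: top face near z=138
L=[];Rr=[]
for y in range(214,270,4):
    xs=pts[pts[:,1]==y,0]
    if len(xs):L.append((xs.min(),y));Rr.append((xs.max()+1,y))
Pl=np.array([plane(c,p,138) for p in L]);Pr=np.array([plane(c,p,138) for p in Rr]);Mi=(Pl+Pr)/2
v=Mi[-1]-Mi[0];print("yaw",np.degrees(np.arctan2(v[1],v[0]))%180,"width",np.linalg.norm(Pr-Pl,axis=1).round(1))
q=cv2.fitLine(Mi[:,:2].astype(np.float32),cv2.DIST_L2,0,.01,.01).ravel();print(q,np.degrees(np.arctan2(q[1],q[0]))%180)
y0,y1=st[i][1],st[i][1]+st[i][3]
print("ends",plane(c,(317,y0),138),plane(c,(317,y1),138),plane(c,(317,y1),112))
# drum top blue ellipse, z=89
mb=((hsv[...,0]>95)&(hsv[...,0]<125)&(hsv[...,1]>140)).astype(np.uint8);cv2.circle(z,(318,222),52,2,-1);mb[z!=2]*=(z[z!=2]>0)
h=cv2.convexHull(np.argwhere(mb)[:,::-1].astype(np.float32));e=cv2.fitEllipse(h);print("blue",e,plane(c,e[0],85))
# rim: whitish ring
mw=((hsv[...,1]<40)&(hsv[...,2]>150)).astype(np.uint8);zz=np.zeros_like(mw);cv2.circle(zz,(318,218),58,1,-1);mw*=zz;mw=cv2.morphologyEx(mw,cv2.MORPH_OPEN,np.ones((3,3)))
h=cv2.convexHull(np.argwhere(mw)[:,::-1].astype(np.float32));e=cv2.fitEllipse(h);print("rim",e,cv2.boundingRect(h),plane(c,e[0],63))
# calibrate offset: expected rim ellipse for centre guess
C=plane(c,e[0],63);t=np.radians(np.arange(0,360,10));qq=cv2.fitEllipse(proj(c,[C+42*np.array([np.cos(a),np.sin(a),0]) for a in t]).astype(np.float32));print(qq)
d=pickle.load(open("c0.pkl","rb"))["top"];print("top drum proj",proj(d,[C[0],C[1],89]))
E
```

```text
[306 235  22  38 672] ((316.5037841796875, 253.45687866210938), (19.968122482299805, 38.5934944152832), 4.969740867614746)
yaw 24.15895336075323 width [ 5.9  9.9 11.3 13.3 13.4 13.4 13.5 13.5]
[ 9.0506727e-01  4.2526841e-01  5.0049268e+02 -1.7836305e+02] 25.167652
ends [ 509.34240152 -170.30251271  138.        ] [ 488.0654591  -187.03702132  138.        ] [ 479.33095471 -193.67592303  112.        ]
blue ((317.3430480957031, 222.6442413330078), (82.9220962524414, 85.09341430664062), 0.42325010895729065) [ 504.45917871 -174.01936797   85.        ]
rim ((317.9925537109375, 217.9748077392578), (115.63054656982422, 115.94506072998047), 87.9548568725586) (261, 162, 115, 113) [ 503.20165131 -175.54056587   63.        ]
((318.00628662109375, 216.0648651123047), (95.81102752685547, 98.7840576171875), 91.22389221191406)
top drum proj [[394.14447162 261.02736315]]
```

```bash
python3 - <<'E'
from h import *
c=pickle.load(open("wC.pkl","rb"));g=cv2.cvtColor(c["image"],cv2.COLOR_RGB2GRAY);hsv=cv2.cvtColor(c["image"],cv2.COLOR_RGB2HSV)
for y in range(204,280,6): print(y,g[y,298:338:2])
print("rim",g[218,255:300:2],g[218,340:380:2],hsv[218,255:300:4,1])
print(g[155:180:2,318],g[155:180:2,300])
E
```

```text
204 [151 222 250 252 253 252 250 234 166 132 131 130 132 149 162 162 160 160
 160 159]
210 [136 136 132 136 125  62  18  11  15  11  11  12  12  14  13  37 112 131
 134 134]
216 [148 135 137 136 104  43  38  38  37  37  35  33  33  33  32  26  81 129
 134 131]
222 [133 136 134 132  98  40  48  51  53  53  50  48  48  47  45  35  85 129
 132 133]
228 [131 134 134 129  78  41  50  54  52  49  48  47  47  46  40  37 101 131
 132 131]
234 [130 134 133 117  54  36  51  51  50  49  48  46  50  44  39  41 109 131
 131 131]
240 [132 131 130 121  65  43  52  49  48  46  45  44  45  41  34  54 117 128
 129 127]
246 [130 119 103  84  43  39  48  45  48  44  45  45  44  40  32  61 120 129
 130 128]
252 [111 102 101  96  53  43  47  44  45  46  43  44  42  40  39 176 251 252
 229 148]
258 [128  99  96  91  50  40  46  43  43  40  40  43  41  36  49 216 252 253
 249 188]
264 [171 169 169 124  42  40  43  42  41  41  42  40  37  35  47 169 208 186
 169 168]
270 [177 177 168 121  43  38  41  39  42  39  38  39  38  32  50 140 168 170
 167 165]
276 [170 169 166 166 170 169 163 162 158 153 154 157 156 155 164 174 175 171
 171 169]
rim [182 180 177 171 174 175 184 224 234 233 194 136 151 230 224 223 223 223
 223 223 228 163 135] [244 253 253 253 253 253 253 251 201 138 213 236 236 225 176 171 169 166
 168 169] [ 32  31  29  29  13  75 176 243 255 255  88 210]
[166 162 168 162  87  32 125 225 234 234 235 221 115] [174 174 171 169 169 155  93  63 174 230 235 237 239]
```

```bash
python3 - <<'E'
from h import *
c=pickle.load(open("wC.pkl","rb"));g=cv2.cvtColor(c["image"],cv2.COLOR_RGB2GRAY).astype(float);hsv=cv2.cvtColor(c["image"],cv2.COLOR_RGB2HSV)
def cross(y):
    xs=np.arange(296,340);v=g[y,296:340];i=20
    a=max(k for k in range(20) if v[k]>80);b=min(k for k in range(20,44) if v[k]>80)
    return xs[a]+(v[a]-80)/(v[a]-v[a+1]),xs[b]-(v[b]-80)/(v[b]-v[b-1])
m=[]
for y in range(214,272,2):
    try:l,r=cross(y)
    except Exception:continue
    m.append((plane(c,(l,y),138),plane(c,(r,y),138)))
m=np.array(m);Mi=m.mean(1)
for nm,q in(("L",m[:,0]),("R",m[:,1]),("M",Mi)):
    f=cv2.fitLine(q[:,:2].astype(np.float32),cv2.DIST_HUBER,0,.01,.01).ravel();print(nm,np.degrees(np.arctan2(f[1],f[0]))%180,f[2:])
print("w",np.linalg.norm(m[:,0]-m[:,1],axis=1).round(1))
mw=((hsv[...,1]<45)&(g>205)).astype(np.uint8);z=np.zeros_like(mw);cv2.circle(z,(318,218),54,1,-1);mw*=z
h=cv2.convexHull(np.argwhere(mw)[:,::-1].astype(np.float32));e=cv2.fitEllipse(h);print(e,cv2.boundingRect(h))
C=plane(c,e[0],63)
for _ in range(3):
    t=np.radians(np.arange(0,360,10));q=cv2.fitEllipse(proj(c,[C+42*np.array([np.cos(a),np.sin(a),0]) for a in t]).astype(np.float32))
    C=plane(c,proj(c,C)[0]+np.array(e[0])-q[0],63)
print("rim centre",C,q)
# far-top edge of bar (dark above) and near-bottom
print("bar line at C: perpendicular offset", )
A=cur();print(A[:3,3],np.degrees(np.arctan2(A[1,0],A[0,0])))
E
```

```text
L 35.42923 [ 502.3263  -166.19017]
R 34.50709 [ 509.32983 -179.76233]
M 34.73673 [ 507.0027  -172.10808]
w [14.7 15.1 15.3 15.3 15.2 15.2 15.3 15.4 15.6 15.7 15.7 15.7 15.5 15.3
 15.3 15.4 16.2 15.8 14.7 14.7 14.6 14.6 14.6 14.7 14.5 14.7 15.  15.
 14.8]
((317.4779052734375, 216.24749755859375), (95.75887298583984, 98.65221405029297), 94.7085189819336) (268, 169, 99, 96)
rim centre [ 502.79774387 -175.28688728   63.        ] ((317.4779052734375, 216.24746704101562), (95.78058624267578, 98.76940155029297), 91.61522674560547)
bar line at C: perpendicular offset
[ 503.86208382 -176.30491319  236.42603463] 37.74491198777364
```

```bash
python3 - <<'E'
from h import *
y=np.radians(35);B=M(rot(np.array([np.cos(y),np.sin(y),0]),-ZR),[502.8,-175.3,107]);rows(cur(),B,10)
E
```

```text
10 x [-0.0, -0.13, 12.94, -0.0, 0.0, 0.05]
```

```bash
python3 -m inch '0 -0.1 12.9 0 0 0.1;0 -0.1 12.9 0 0 0.1;0 -0.1 12.9 0 0 0.1;0 -0.1 12.9 0 0 0.1;0 -0.1 12.9 0 0 0.05;0 -0.1 12.9 0 0 0;0 -0.1 12.9 0 0 0;0 -0.1 12.9 0 0 0;0 -0.1 12.9 0 0 0;0 -0.4 12.9 0 0 0' 0.5 60
python3 - <<'E'
from h import *
A=cur();print(A[:3,3],np.degrees(np.arctan2(A[1,0],A[0,0])))
E
python3 -m inch '0 0 0 0 0 0;0 0 0 0 0 0;0 0 0 0 0 0;0 0 0 0 0 0;0 0 0 0 0 0;0 0 0 0 0 0;0 0 0 0 0 0;0 0 0 0 0 0;0 0 0 0 0 0;0 0 0 0 0 0' 0 60
python3 - <<'E'
from h import *
A=cur();print(A[:3,3],np.degrees(np.arctan2(A[1,0],A[0,0])))
E
```

```text
time_s: 6.13
eef_pos: [505.1, -171.8, 107.6]
ee_rot: [-0.0, 0.951, 0.308, -0.001]
force: [0.7, -0.3, -0.7]
grip_width: 0.5
grip_force: 0.0
[ 505.1423867  -171.83933144  107.5699025 ] 35.88024101749296
time_s: 6.97
eef_pos: [505.1, -171.7, 108.4]
ee_rot: [0.0, 0.951, 0.308, 0.0]
force: [-1.1, -0.6, 1.1]
grip_width: 0.178
grip_force: 61.2
[ 505.11328709 -171.70695933  108.42522804] 35.87619546643284
```

```bash
python3 -m inch '0 0 -4 0 0 0;0 0 -8 0 0 0;0 0 -13 0 0 0;0 0 -15 0 0 0;0 0 -15 0 0 0;0 0 -15 0 0 0;0 0 -15 0 0 0;0 0 -13 0 0 0;0 0 -8 0 0 0;0 0 -4 0 0 0'
python3 - <<'E'
from h import *
from rig import ctrl
c=ctrl.capture("wrist");pickle.dump(c,open("wD.pkl","wb"))
A=cur();s=ctrl.sense();print(A[:3,3],np.degrees(np.arctan2(A[1,0],A[0,0])),s["force"],s["wrist_torque"])
R=cv2.Rodrigues(c["rvec"])[0];o=-R.T@c["tvec"].ravel();print("cam in tool",A[:3,:3].T@(o-A[:3,3]))
cv2.imwrite("pics/wD.png",c["image"][:,:,::-1])
E
```

```text
time_s: 7.8
eef_pos: [505.3, -171.7, 219.5]
ee_rot: [0.001, 0.951, 0.308, 0.001]
force: [0.0, -0.0, -3.7]
grip_width: 0.173
grip_force: 60.6
[ 505.30937139 -171.7859823   219.48799748] 35.87920445859121 [-0.36253667 -0.75321901 -2.71199959] [ 0.01135194 -0.10921223  0.00340542]
cam in tool [  79.92537671    1.05478586 -142.46030726]
```

View pics/wD.png

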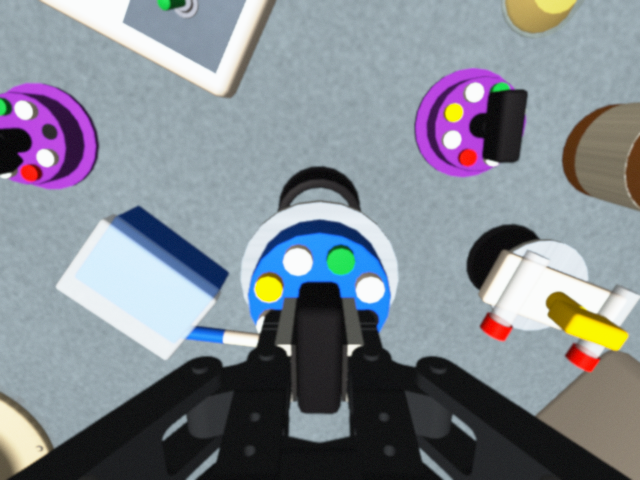

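```bash
python3 - <<'E'
from h import *
from scipy.optimize import least_squares
c=pickle.load(open("wD.pkl","rb"));g=cv2.cvtColor(c["image"],cv2.COLOR_RGB2GRAY).astype(float);hsv=cv2.cvtColor(c["image"],cv2.COLOR_RGB2HSV)
print("col320",g[198:232:2,320]); print("row270",g[270,234:262:2],g[270,380:410:2])
print("bar col",g[274:300:3,319],g[400:420:2,319],"barrow330",g[330,285:355:4])
A=cur()
pts=[]
for t in np.radians(np.arange(-20,201,5)):   # image rays from rim centre guess, outward->in
    ctr=np.array([320,283]);u=np.array([np.cos(t),-np.sin(t)])
    for r in np.arange(100,55,-.5):
        x,y=ctr+r*u;v=cv2.getRectSubPix(g.astype(np.float32),(1,1),(x,y))[0,0]
        if v>207: pts.append((np.degrees(t),x,y,r));break
pts=np.array(pts);print(pts[:,3])
for zt in(45.4,43.4,47.4):
    W=np.array([plane(c,p,A[2,3]-zt) for p in pts[:,1:3]]);L=(W-A[:3,3])@A[:3,:3]
    f=least_squares(lambda q:np.hypot(L[:,0]-q[0],L[:,1]-q[1])-q[2],[0,0,42],loss="soft_l1")
    f2=least_squares(lambda q:np.hypot(L[:,0]-q[0],L[:,1]-q[1])-42,[0,0],loss="soft_l1")
    print(zt,"centre in tool, r",f.x.round(2),f2.x.round(2),np.abs(f.fun).max().round(2))
# bar ends: near-camera end (image top) at top face, far end
print("bar top ends in tool x",[(plane(c,(319,y),A[2,3]+16.6+13)-A[:3,3])@A[:3,0] for y in(283,412)])
E
```

```text
col320 [160. 128. 187. 232. 231. 231. 231. 232. 233. 233. 211.  74.  39.  36.
  40.  36.  38.]
row270 [173. 171. 168. 183. 225. 229. 229. 229. 227. 213. 131. 112. 123. 125.] [118. 103. 129. 218. 231. 229. 231. 231. 225. 180. 162. 161. 163. 165.
 167.]
bar col [128. 126. 113.  19.  11.   6.   8.   9.   6.] [ 33.  33.  36.  33.  35.  31.  53. 134. 165. 166.] barrow330 [85. 85. 31. 21. 31. 35. 36. 38. 40. 37. 36. 35. 33. 27. 17. 38. 86. 83.]
[55.5 73.5 75.  75.5 76.5 77.5 78.  79.  79.  79.5 80.  80.  80.  80.5
 80.  80.  80.5 79.5 79.5 80.  79.5 79.5 80.  80.  80.  80.5 80.5 80.5
 81.  81.  81.5 81.5 81.5 81.5 82.  81.5 81.  81.  80.  79.5 78.5 77.5
 77.5 62.  55.5]
45.4 centre in tool, r [-2.5   1.   41.29] [-3.34  0.96] 10.31
43.4 centre in tool, r [-1.62  1.   40.85] [-3.    0.95] 10.2
47.4 centre in tool, r [-3.38  1.   41.74] [-3.69  0.98] 10.43
bar top ends in tool x [np.float64(28.99859442065725), np.float64(-22.15063760234722)]
```

```bash
python3 - <<'E'
from h import *
c=pickle.load(open("wD.pkl","rb"));g=cv2.cvtColor(c["image"],cv2.COLOR_RGB2GRAY).astype(int)
print(g[276:330:2,312:326].mean(1).round())
print(g[404:418,312:326].mean(1).round())
A=cur()
for h in(26,28,30,32,34):
    f=lambda y,hh:(plane(c,(319,y),A[2,3]+hh)-A[:3,3])@A[:3,0]
    print(h,"far top",f(412.5,h),"near bottom",f(281.5,h-26),[ (y,round(f(y,h),1)) for y in(300,305,310,315)])
E
```

```text
[126. 126. 115.  47.  11.  10.  10.  11.  10.  11.  11.  11.  12.  11.
  11.  13.  19.  24.  27.  32.  35.  37.  37.  37.  37.  37.  38.]
[ 34.  33.  33.  33.  34.  31.  32.  34.  50.  90. 132. 156. 164. 167.]
26 far top -25.637072428093543 near bottom 16.310951133226826 [(300, np.float64(21.1)), (305, np.float64(19.3)), (310, np.float64(17.4)), (315, np.float64(15.5))]
28 far top -23.825133465741377 near bottom 17.203667591661045 [(300, np.float64(22.1)), (305, np.float64(20.3)), (310, np.float64(18.5)), (315, np.float64(16.6))]
30 far top -22.01319450338926 near bottom 18.096384050095356 [(300, np.float64(23.2)), (305, np.float64(21.3)), (310, np.float64(19.5)), (315, np.float64(17.7))]
32 far top -20.201255541037142 near bottom 18.989100508529578 [(300, np.float64(24.2)), (305, np.float64(22.4)), (310, np.float64(20.6)), (315, np.float64(18.8))]
34 far top -18.389316578685026 near bottom 19.881816966963797 [(300, np.float64(25.2)), (305, np.float64(23.4)), (310, np.float64(21.7)), (315, np.float64(19.9))]
```

The head hangs straight in the hand: the ring's arc tops out at (320,203) px, bar at x≈319 and stand left at (320,195). Its axis lies about 3.7 mm along tool −x, and camera bias is about 1 mm in tool y. Next is the transfer.

```bash
cat >> h.py <<'E'
HUB=np.array([606.2,134.0,164.0]);OFF=np.array([-3.7,0,56])
def pose(phi,h,lx=0,ly=0):
    "tool pose with head_seat h above mouth, head x at phi deg from uphill, lateral lx*HX, ly*YR"
    p=np.radians(phi);R=rot(np.cos(p)*HX+np.sin(p)*YR,-HZ);return M(R,HUB+h*HZ+lx*HX+ly*YR-R@OFF)
def where(A,off=None):
    "head_seat in hub axes, head z tilt, phi"
    s=A[:3,3]+A[:3,:3]@OFF-HUB;H=np.c_[HX,YR,HZ];x=H.T@A[:3,0];z=-H.T@A[:3,2]
    return "seat",(s@H).round(1),"tilt deg",np.degrees(z[:2]).round(2),"phi",np.degrees(np.arctan2(x[1],x[0])).round(1)
E
python3 - <<'E'
from h import *
A=cur();C=pose(31.5,60)
W=M(rot(np.array([np.cos(.65),np.sin(.65),0]),-(.6*HZ+.4*ZR)/np.linalg.norm(.6*HZ+.4*ZR)),[515,20,290])
rows(A,W,10);rows(W,C,10);print(W[:3,3],C[:3,3])
E
```

```text
10 x [13.38, -14.1, -6.47, -0.17, 0.31, -0.05]
10 x [7.36, -7.5, 4.53, -0.12, 0.2, -0.01]
[515.  20. 290.] [542.59058042 127.12523165 260.83113807]
```

```bash
python3 -m inch '13.4 -14.1 -6.5 -0.17 0.31 -0.05;13.4 -14.1 -6.5 -0.17 0.31 -0.05;13.4 -14.1 -6.5 -0.17 0.31 -0.05;13.4 -14.1 -6.5 -0.17 0.31 -0.05;13.4 -14.1 -6.5 -0.17 0.31 -0.05;13.4 -14.1 -6.5 -0.17 0.31 -0.05;13.4 -14.1 -6.5 -0.17 0.31 -0.05;13.4 -14.1 -6.5 -0.17 0.31 -0.05;13.4 -14.1 -6.5 -0.17 0.31 -0.05;13.4 -14.1 -6.5 -0.17 0.31 -0.05'
python3 -m inch '7.4 -7.5 4.5 -0.12 0.2 0;7.4 -7.5 4.5 -0.12 0.2 0;7.4 -7.5 4.5 -0.12 0.2 0;7.4 -7.5 4.5 -0.12 0.2 0;7.4 -7.5 4.5 -0.12 0.2 0;7.4 -7.5 4.5 -0.12 0.2 0;7.4 -7.5 4.5 -0.12 0.2 0;7.4 -7.5 4.5 -0.12 0.2 0;7.4 -7.5 4.5 -0.12 0.2 0;7.4 -7.5 4.5 -0.12 0.2 0'
python3 - <<'E'
from h import *
from rig import ctrl
ctrl.capture("wrist");ctrl.capture("wrist")
A=cur();print(A[:3,3],where(A));rows(A,pose(31.5,37),10);s=ctrl.sense();print(s["joints"],s["force"])
c=ctrl.capture("wrist");pickle.dump(c,open("wE.pkl","wb"));cv2.imwrite("pics/wE.png",c["image"][:,:,::-1])
E
```

```text
time_s: 8.68
eef_pos: [514.3, 21.0, 289.0]
ee_rot: [0.034, 0.927, 0.327, 0.181]
force: [0.1, -0.6, -3.2]
grip_width: 0.177
grip_force: 60.6
time_s: 9.52
eef_pos: [542.4, 128.1, 260.4]
ee_rot: [0.058, 0.899, 0.317, 0.296]
force: [0.6, -1.1, -3.1]
grip_width: 0.176
grip_force: 60.7
[541.8542885  128.59690037 259.77742277] ('seat', array([-1.1,  1.9, 59.4]), 'tilt deg', array([ 0.01, -0.36]), 'phi', np.float64(31.0))
10 x [0.0, 0.19, 2.24, -0.01, -0.0, -0.01]
[-0.02374414  0.07527212  1.83746363  0.16740966  0.63183104  0.76214888] [-0.02107592  0.41455266 -4.36646945]
```

View pics/wE.png

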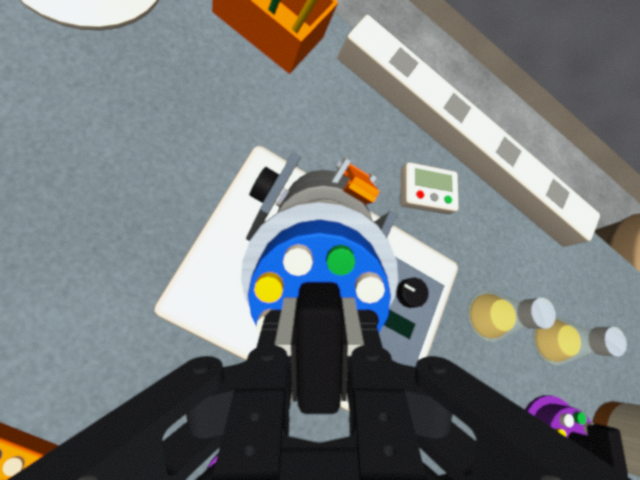

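Same grip as before: head drum centred under the bar at x≈319, hub and catch (360,185) right behind it. Going down to just above the mouth.

```bash
python3 -m inch '0 0.2 2.2 -0.06 0 -0.08;0 0.2 2.2 0 0 0;0 0.2 2.2 0 0 0;0 0.2 2.2 0 0 0;0 0.2 2.2 0 0 0;0 0.2 2.2 0 0 0;0 0.2 2.2 0 0 0;0 0.2 2.2 0 0 0;0 0.2 2.2 0 0 0;0 0.2 2.2 0 0 0'
python3 - <<'E'
from h import *
from rig import ctrl
P=[]
for _ in range(4):
    ctrl.capture("wrist");A=cur();P.append(A);print(where(A),ctrl.sense()["force"].round(1))
rows(np.array(A),pose(31.5,25),10)
E
```

```text
time_s: 10.5
eef_pos: [556.8, 127.7, 244.1]
ee_rot: [0.062, 0.897, 0.32, 0.298]
force: [-0.5, 1.1, -3.6]
grip_width: 0.18
grip_force: 60.7
('seat', array([ 2.1, -1.5, 37.9]), 'tilt deg', array([-0.36,  0.04]), 'phi', np.float64(31.4)) [-0.6 -0.1 -4.7]
('seat', array([ 2.2, -1.4, 38.1]), 'tilt deg', array([-0.36,  0.04]), 'phi', np.float64(31.4)) [ 0.3 -0.  -4.2]
('seat', array([ 2.2, -1.4, 38.3]), 'tilt deg', array([-0.37,  0.04]), 'phi', np.float64(31.4)) [-0.5  0.3 -3.5]
('seat', array([ 2.4, -1.4, 38.4]), 'tilt deg', array([-0.38,  0.04]), 'phi', np.float64(31.4)) [-0.4  0.3 -4.6]
10 x [-0.1, -0.23, 1.34, 0.0, -0.01, -0.0]
```

```bash
python3 -m inch '-0.1 -2.3 0 0 -0.05 0;0 0 0 0 0 0;0 0 0 0 0 0;0 0 0 0 0 0;0 0 0 0 0 0;0 0 0 0 0 0;0 0 0 0 0 0;0 0 0 0 0 0;0 0 0 0 0 0;0 0 0 0 0 0'
python3 - <<'E'
from h import *
from rig import ctrl
for _ in range(3):
    ctrl.capture("wrist");A=cur();print(where(A),ctrl.sense()["force"].round(1))
rows(np.array(A),pose(31.5,25),10)
E
```

```text
time_s: 11.53
eef_pos: [555.4, 129.4, 243.6]
ee_rot: [0.063, 0.898, 0.32, 0.295]
force: [0.3, -0.6, -4.0]
grip_width: 0.174
grip_force: 60.7
('seat', array([ 0.9,  0.3, 38.4]), 'tilt deg', array([-0.13,  0.2 ]), 'phi', np.float64(31.4)) [-1.   0.4 -3.3]
('seat', array([ 0.9,  0.3, 38.4]), 'tilt deg', array([-0.13,  0.2 ]), 'phi', np.float64(31.4)) [ 0.8 -0.4 -3.4]
('seat', array([ 0.8,  0.3, 38.4]), 'tilt deg', array([-0.13,  0.2 ]), 'phi', np.float64(31.4)) [ 0.6  0.  -4.3]
10 x [-0.09, 0.0, 1.34, 0.0, -0.0, -0.0]
```

```bash
python3 -m inch '-0.4 0 1.4 0 0 0;-0.4 0 1.4 0 0 0;0 0 1.4 0 0 0;0 0 1.4 0 0 0;0 0 1.4 0 0 0;0 0 1.4 0 0 0;0 0 1.4 0 0 0;0 0 1.4 0 0 0;0 0 1.4 0 0 0;0 0 0 0 0 0'
python3 - <<'E'
from h import *
from rig import ctrl
H=np.c_[HX,YR,HZ]
for _ in range(3):
    ctrl.capture("wrist");A=cur();s=ctrl.sense();print(where(A),(s["force"]@H).round(1),(s["wrist_torque"]@H).round(2))
E
```

```text
time_s: 12.52
eef_pos: [562.1, 129.9, 232.6]
ee_rot: [0.063, 0.898, 0.32, 0.295]
force: [-0.3, 0.3, -3.9]
grip_width: 0.175
grip_force: 60.7
('seat', array([ 0.1, -0.1, 25.7]), 'tilt deg', array([-0.11,  0.2 ]), 'phi', np.float64(31.4)) [-2.3 -1.  -2.5] [-0.02  0.7   0.01]
('seat', array([ 0.2, -0.1, 25.8]), 'tilt deg', array([-0.13,  0.2 ]), 'phi', np.float64(31.4)) [-3.2 -0.6 -2.3] [0.03 0.76 0.02]
('seat', array([ 0.2, -0.1, 25.8]), 'tilt deg', array([-0.13,  0.2 ]), 'phi', np.float64(31.4)) [-1.7  0.4 -3.6] [-0.    0.63 -0.03]
```

```bash
python3 -m inch '0 0 1 0 0 0;0 0 1 0 0 0;0 0 1 0 0 0;0 0 1 0 0 0;0 0 1 0 0 0;0 0 1 0 0 0;0 0 1 0 0 0;0 0 1 0 0 0;0 0 1 0 0 0;0 0 0 0 0 0'
python3 - <<'E'
from h import *
from rig import ctrl
H=np.c_[HX,YR,HZ]
for _ in range(3):
    ctrl.capture("wrist");A=cur();s=ctrl.sense();print(where(A),(s["force"]@H).round(1),(s["wrist_torque"]@H).round(2))
E
```

```text
time_s: 13.5
eef_pos: [567.2, 130.6, 225.3]
ee_rot: [0.063, 0.898, 0.32, 0.295]
force: [0.3, -0.5, -3.3]
grip_width: 0.176
grip_force: 60.7
('seat', array([ 0.1, -0.2, 16.7]), 'tilt deg', array([-0.12,  0.2 ]), 'phi', np.float64(31.4)) [-2.6  0.  -2.6] [-0.01  0.73 -0.01]
('seat', array([ 0.2, -0.1, 16.8]), 'tilt deg', array([-0.12,  0.19]), 'phi', np.float64(31.4)) [-1.9  0.3 -3.6] [-0.01  0.73  0.01]
('seat', array([ 0.2, -0.1, 16.8]), 'tilt deg', array([-0.13,  0.2 ]), 'phi', np.float64(31.4)) [-2.   0.  -2.7] [-0.    0.73 -0.  ]
```

```bash
python3 -m inch '0 0 0.7 0 0 0;0 0 0.7 0 0 0;0 0 0.7 0 0 0;0 0 0.7 0 0 0;0 0 0.7 0 0 0;0 0 0.7 0 0 0;0 0 0.7 0 0 0;0 0 0.7 0 0 0;0 0 0.7 0 0 0;0 0 0 0 0 0'
python3 - <<'E'
from h import *
from rig import ctrl
H=np.c_[HX,YR,HZ]
for _ in range(3):
    ctrl.capture("wrist");A=cur();s=ctrl.sense();print(where(A),(s["force"]@H).round(1),(s["wrist_torque"]@H).round(2))
E
```

```text
time_s: 14.48
eef_pos: [570.8, 131.0, 220.2]
ee_rot: [0.063, 0.898, 0.32, 0.295]
force: [-0.3, 0.3, -3.7]
grip_width: 0.177
grip_force: 60.7
('seat', array([ 0.2, -0.2, 10.5]), 'tilt deg', array([-0.13,  0.2 ]), 'phi', np.float64(31.4)) [-2.2  0.7 -3.3] [ 0.    0.75 -0.01]
('seat', array([ 0.2, -0.2, 10.5]), 'tilt deg', array([-0.13,  0.2 ]), 'phi', np.float64(31.4)) [-2.9  0.1 -4.1] [ 0.    0.74 -0.01]
('seat', array([ 0.2, -0.2, 10.5]), 'tilt deg', array([-0.13,  0.2 ]), 'phi', np.float64(31.4)) [-1.9 -0.5 -3.6] [ 0.03  0.76 -0.08]
```

```bash
python3 -m inch '0 0 0.6 0 0 0;0 0 0.6 0 0 0;0 0 0.6 0 0 0;0 0 0.6 0 0 0;0 0 0.6 0 0 0;0 0 0.6 0 0 0;0 0 0.6 0 0 0;0 0 0.6 0 0 0;0 0 0.6 0 0 0;0 0 0 0 0 0'
python3 - <<'E'
from h import *
from rig import ctrl
H=np.c_[HX,YR,HZ]
for _ in range(2):
    ctrl.capture("wrist");A=cur();s=ctrl.sense();print(where(A),(s["force"]@H).round(1),(s["wrist_torque"]@H).round(2))
E
python3 -m inch '0 0 0.4 0 0 0;0 0 0.4 0 0 0;0 0 0.4 0 0 0;0 0 0.4 0 0 0;0 0 0.4 0 0 0;0 0 0.4 0 0 0;0 0 0 0 0 0;0 0 0 0 0 0;0 0 0 0 0 0;0 0 0 0 0 0'
python3 - <<'E'
from h import *
from rig import ctrl
H=np.c_[HX,YR,HZ]
for _ in range(2):
    ctrl.capture("wrist");A=cur();s=ctrl.sense();print(where(A),(s["force"]@H).round(1),(s["wrist_torque"]@H).round(2))
E
```

```text
time_s: 15.47
eef_pos: [573.9, 131.4, 215.8]
ee_rot: [0.063, 0.898, 0.32, 0.295]
force: [-0.5, -0.3, -4.1]
grip_width: 0.175
grip_force: 60.7
('seat', array([ 0.2, -0.2,  5.1]), 'tilt deg', array([-0.12,  0.2 ]), 'phi', np.float64(31.4)) [-1.4 -0.1 -3.9] [0.03 0.77 0.02]
('seat', array([ 0.2, -0.2,  5.1]), 'tilt deg', array([-0.13,  0.2 ]), 'phi', np.float64(31.4)) [-2.3 -0.2 -3. ] [0.01 0.75 0.  ]
time_s: 16.4
eef_pos: [575.2, 131.7, 214.0]
ee_rot: [0.063, 0.898, 0.32, 0.295]
force: [-0.1, -0.9, -4.4]
grip_width: 0.177
grip_force: 60.7
('seat', array([ 0.2, -0.2,  2.7]), 'tilt deg', array([-0.13,  0.2 ]), 'phi', np.float64(31.4)) [-2.6 -1.1 -3.5] [ 0.02  0.76 -0.  ]
('seat', array([ 0.2, -0.2,  2.7]), 'tilt deg', array([-0.13,  0.2 ]), 'phi', np.float64(31.4)) [-1.8 -1.  -3.4] [-0.03  0.76 -0.02]
```

```bash
python3 -m inch '0 0 0.4 0 0 0;0 0 0.4 0 0 0;0 0 0.4 0 0 0;0 0 0.4 0 0 0;0 0 0.4 0 0 0;0 0 0.4 0 0 0;0 0 0.3 0 0 0;0 0 0.3 0 0 0;0 0 0 0 0 0;0 0 0 0 0 0'
python3 - <<'E'
from h import *
from rig import ctrl
H=np.c_[HX,YR,HZ]
for _ in range(2):
    c=ctrl.capture("scene");A=cur();s=ctrl.sense();print(where(A),(s["force"]@H).round(1),(s["wrist_torque"]@H).round(2))
hsv=cv2.cvtColor(c["image"],cv2.COLOR_RGB2HSV);d=pickle.load(open("c0.pkl","rb"))["scene"];h0=cv2.cvtColor(d["image"],cv2.COLOR_RGB2HSV)
for h in(h0,hsv):
    m=((h[...,0]<14)&(h[...,1]>200)&(h[...,2]>150)).astype(np.uint8);m[:215]=0;m[280:]=0;m[:,:390]=0;m[:,460:]=0;print(cv2.boundingRect(m),m.sum())
E
```

```text
time_s: 17.33
eef_pos: [577.0, 131.8, 211.5]
ee_rot: [0.063, 0.898, 0.32, 0.295]
force: [0.3, 0.8, -3.7]
grip_width: 0.174
grip_force: 60.7
('seat', array([ 0.3, -0.2, -0.3]), 'tilt deg', array([-0.13,  0.2 ]), 'phi', np.float64(31.4)) [-1.   0.8 -3.4] [0.05 0.69 0.01]
('seat', array([ 0.3, -0.2, -0.2]), 'tilt deg', array([-0.13,  0.2 ]), 'phi', np.float64(31.4)) [-2.5 -0.2 -3.5] [-0.04  0.7  -0.04]
(415, 226, 13, 38) 350
(415, 226, 12, 38) 346
```

```bash
python3 -m inch '0 0 0.3 0 0 0;0 0 0.3 0 0 0;0 0 0.3 0 0 0;0 0 0.3 0 0 0;0 0 0.3 0 0 0;0 0 0 0 0 0;0 0 0 0 0 0;0 0 0 0 0 0;0 0 0 0 0 0;0 0 0 0 0 0'
cat > w.py <<'E'
from h import *
from rig import ctrl
H=np.c_[HX,YR,HZ]
for _ in range(2):
    c=ctrl.capture("scene");A=cur();s=ctrl.sense();print(where(A),(s["force"]@H).round(1),(s["wrist_torque"]@H).round(2))
E
python3 w.py
```

```text
time_s: 18.27
eef_pos: [577.8, 132.0, 210.4]
ee_rot: [0.063, 0.898, 0.32, 0.295]
force: [-0.7, -0.0, -1.5]
grip_width: 0.176
grip_force: 61.0
('seat', array([ 0.3, -0.2, -1.7]), 'tilt deg', array([-0.14,  0.2 ]), 'phi', np.float64(31.4)) [-2.7  0.2 -0. ] [-0.08  0.83 -0.07]
('seat', array([ 0.3, -0.2, -1.7]), 'tilt deg', array([-0.14,  0.2 ]), 'phi', np.float64(31.4)) [-2.9  0.   0.6] [-0.12  0.85  0.02]
```

```bash
python3 -m inch '0 0 0.3 0 0 0;0 0 0.3 0 0 0;0 0 0.2 0 0 0;0 0 0 0 0 0;0 0 0 0 0 0;0 0 0 0 0 0;0 0 0 0 0 0;0 0 0 0 0 0;0 0 0 0 0 0;0 0 0 0 0 0'
cat >> w.py <<'E'
i=c["image"][200:300,370:490];j=pickle.load(open("c0.pkl","rb"))["scene"]["image"][200:300,370:490]
t=ctrl.capture("top");pickle.dump((c,t),open("fit.pkl","wb"));k=t["image"][160:240,185:281]
f=lambda q:cv2.resize(q,(396,330),interpolation=cv2.INTER_CUBIC)
cv2.imwrite("pics/fit.png",np.hstack([f(i),f(k)])[:,:,::-1])
R=proj(c,[HUB+z*HZ+42*(np.cos(p)*HX+np.sin(p)*YR) for z in(0,8) for p in np.radians([90,180,270])]);print(((R-[370,200])*3.3).round())
E
python3 w.py
```

```text
time_s: 19.2
eef_pos: [578.0, 132.0, 210.4]
ee_rot: [0.063, 0.898, 0.32, 0.295]
force: [-11.3, -3.9, 6.7]
grip_width: 0.177
grip_force: 63.0
('seat', array([ 0.5, -0.3, -1.8]), 'tilt deg', array([-0.15,  0.21]), 'phi', np.float64(31.4)) [-5.9 -2.9 12.5] [-0.19  1.47  0.  ]
('seat', array([ 0.5, -0.3, -1.8]), 'tilt deg', array([-0.15,  0.21]), 'phi', np.float64(31.4)) [-5.3 -1.8 11.9] [-0.24  1.41  0.02]
[[232. 129.]
 [143. 114.]
 [ 76. 121.]
 [233. 115.]
 [144. 100.]
 [ 77. 106.]]
```

View pics/fit.png

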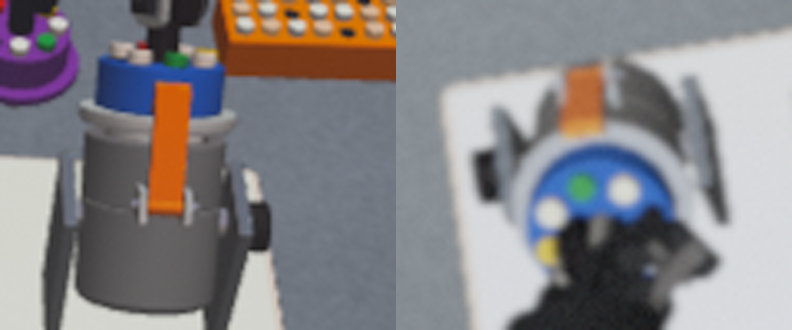

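Rim sits flat on the hub where projected (80–237, ~110 px) and the orange catch lies over it (scene (172,90) in the crop), at the same pixels as its rest pose. The stop is firm at ~15 N, so it is home. Now let go and back out.

```bash
python3 -m inch '0 0 -0.4 0 0 0;0 0 -0.4 0 0 0;0 0 0 0 0 0;0 0 0 0 0 0;0 0 0 0 0 0;0 0 0 0 0 0;0 0 0 0 0 0;0 0 0 0 0 0;0 0 0 0 0 0;0 0 0 0 0 0'
python3 -m inch '0 0 0 0 0 0;0 0 0 0 0 0;0 0 0 0 0 0;0 0 0 0 0 0;0 0 0 0 0 0;0 0 0 0 0 0;0 0 0 0 0 0;0 0 0 0 0 0;0 0 0 0 0 0;0 0 0 0 0 0' 0.5
python3 -m inch '0 0 -5 0 0 0;0 0 -8 0 0 0;0 0 -9 0 0 0;0 0 -9 0 0 0;0 0 -9 0 0 0;0 0 -9 0 0 0;0 0 -9 0 0 0;0 0 -9 0 0 0;0 0 -9 0 0 0;0 0 -4 0 0 0'
python3 - <<'E'
from h import *
from rig import ctrl
c=ctrl.capture("scene");pickle.dump(c,open("s2.pkl","wb"));h=cv2.cvtColor(c["image"],cv2.COLOR_RGB2HSV)
m=((h[...,0]<14)&(h[...,1]>200)&(h[...,2]>150)).astype(np.uint8);m[:215]=0;m[280:]=0;m[:,:390]=0;m[:,460:]=0;print("catch",cv2.boundingRect(m),m.sum())
f=pickle.load(open("fit.pkl","rb"))[0]
for q in(f,c):
    h=cv2.cvtColor(q["image"],cv2.COLOR_RGB2HSV);m=((h[...,0]>100)&(h[...,0]<125)&(h[...,1]>140)).astype(np.uint8);m[:200]=0;m[260:]=0;m[:,:390]=0;m[:,450:]=0;print("drum",cv2.boundingRect(m),m.sum())
# toggle tip: from nominal geometry and from images
O=np.array([613.2,91.3,0]);pv=O-52*XR-85*YR+52*ZR;print("pivot nominal",pv,"tip off",pv-.3*0*XR)
w=pickle.load(open("wA.pkl","rb"));wc=pickle.load(open("wC.pkl","rb"));s0=pickle.load(open("c0.pkl","rb"))
for n,q,g in(("A",w,(290,322)),("scene",s0["scene"],(343,252)),("top",s0["top"],(308,232)),("C",wc,(186,3))):
    h=cv2.cvtColor(q["image"],cv2.COLOR_RGB2HSV);m=((h[...,0]>45)&(h[...,0]<90)&(h[...,1]>120)).astype(np.uint8);z=np.zeros_like(m);cv2.circle(z,g,28,1,-1);m*=z
    r=np.argwhere(m)[:,::-1];print(n,cv2.boundingRect(m),r.mean(0),m.sum(),"pivot proj",proj(q,pv),"tip pred",proj(q,pv+np.array(-10.5*XR+29*ZR)))
print(cur()[:3,3],ctrl.sense()["force"])
E
```

```text
time_s: 20.18
eef_pos: [577.8, 132.0, 210.4]
ee_rot: [0.063, 0.898, 0.32, 0.295]
force: [-3.0, -0.9, 0.2]
grip_width: 0.177
grip_force: 61.4
time_s: 21.02
eef_pos: [577.8, 132.0, 210.3]
ee_rot: [0.063, 0.898, 0.32, 0.295]
force: [-0.9, 0.6, -0.1]
grip_width: 0.498
grip_force: 0.0
time_s: 21.85
eef_pos: [531.8, 125.9, 277.2]
ee_rot: [0.063, 0.898, 0.32, 0.296]
force: [-0.2, 0.5, -0.0]
grip_width: 0.502
grip_force: 0.0
catch (415, 226, 12, 38) 348
drum (400, 217, 38, 18) 414
drum (400, 217, 38, 18) 410
pivot nominal [ 5.73376294e+02 -4.04207692e-02  5.20000000e+01] tip off [ 5.73376294e+02 -4.04207692e-02  5.20000000e+01]
A (279, 318, 14, 17) [284.94444444 326.83333333] 108 pivot proj [[288.40735633 316.1661633 ]] tip pred [[276.03080964 329.95767915]]
scene (342, 245, 3, 13) [342.64285714 250.25      ] 28 pivot proj [[343.09402709 257.26255156]] tip pred [[343.89628684 243.37106561]]
top (0, 0, 0, 0) [nan nan] 0 pivot proj [[306.77032539 232.03900534]] tip pred [[307.27782496 234.77590045]]
C (175, 0, 24, 8) [185.48251748   2.71328671] 143 pivot proj [[192.20069976   2.72853936]] tip pred [[172.42296435   5.97335348]]
[531.85817782 125.88540373 277.38600596] [ 0.17566629 -0.50585143  0.48421557]<stdin>:13: RuntimeWarning: Mean of empty slice.
  ret = um.true_divide(
```

Catch and drum unchanged (pixel boxes same) after letting go. Now the toggle.

```bash
python3 - <<'E'
from h import *
R=rot(XR,-ZR);B=M(R,[505,0,260]);C=M(R,[505,0,170]);rows(cur(),B,10);rows(B,C,10)
E
```

```text
10 x [-8.27, 10.24, 0.9, 0.16, -0.57, 0.51]
10 x [0.0, -0.0, 9.0, 0.0, 0.0, -0.0]
```

```bash
python3 -m inch '-8.3 10.2 0.9 0.16 -0.57 0.51;-8.3 10.2 0.9 0.16 -0.57 0.51;-8.3 10.2 0.9 0.16 -0.57 0.51;-8.3 10.2 0.9 0.16 -0.57 0.51;-8.3 10.2 0.9 0.16 -0.57 0.51;-8.3 10.2 0.9 0.16 -0.57 0.51;-8.3 10.2 0.9 0.16 -0.57 0.51;-8.3 10.2 0.9 0.16 -0.57 0.51;-8.3 10.2 0.9 0.16 -0.57 0.51;-8.3 10.2 0.9 0.16 -0.57 0.51' 0
python3 -m inch '0 0 9 0 0 0;0 0 9 0 0 0;0 0 9 0 0 0;0 0 9 0 0 0;0 0 9 0 0 0;0 0 9 0 0 0;0 0 9 0 0 0;0 0 9 0 0 0;0 0 9 0 0 0;0 0 9 0 0 0'
python3 - <<'E'
from h import *
from rig import ctrl
c=ctrl.capture("wrist");pickle.dump(c,open("wF.pkl","wb"));A=cur();print(A[:3,3],np.degrees(np.arctan2(A[1,0],A[0,0])),A[2,2])
O=np.array([613.2,91.3,0]);pv=O-52*XR-85*YR+52*ZR
print("pivot, tip pred",proj(c,[pv,pv-10.6*XR+29*ZR]))
h=cv2.cvtColor(c["image"],cv2.COLOR_RGB2HSV);m=((h[...,0]>45)&(h[...,0]<90)&(h[...,1]>100)&(h[...,2]>30)).astype(np.uint8)
n,l,st,ce=cv2.connectedComponentsWithStats(m)
for i in range(1,n):
    if st[i,4]>40: print(st[i],ce[i],cv2.minAreaRect(np.argwhere(l==i)[:,::-1].astype(np.float32)),plane(c,ce[i],70))
E
```

```text
time_s: 22.73
eef_pos: [504.4, -0.2, 257.9]
ee_rot: [0.001, 0.998, 0.065, -0.001]
force: [-0.4, 0.4, 0.9]
grip_width: -0.003
grip_force: 0.0
time_s: 23.57
eef_pos: [504.7, 0.3, 167.3]
ee_rot: [0.001, 0.998, 0.066, 0.001]
force: [0.2, -0.9, 0.0]
grip_width: 0.001
grip_force: 0.0
[5.03883596e+02 4.02668367e-01 1.65650292e+02] 7.57640245318889 -0.9999981065415502
pivot, tip pred [[331.95298742 136.14355708]
 [333.49920172 157.28115418]]
[ 305   28   63   31 1859] [335.79289941  42.95589026] ((336.0, 43.0), (30.0, 62.0), 90.0) [624.81044462   5.79694625  70.        ]
[330 128  16  27 280] [336.99285714 142.56785714] ((335.4827880859375, 141.79312133789062), (24.948226928710938, 14.968935012817383), 66.80140686035156) [570.81473693  -2.89655731  70.        ]
[205 309  18  18 260] [213.89230769 317.47692308] ((213.5, 317.5), (17.0, 17.0), 90.0) [441.16342878  65.43192645  70.        ]
```

```bash
python3 -m inch '1.6 1.3 9.8 0 0 0;1.6 1.3 9.8 0 0 0;1.6 1.3 9.8 0 0 0;1.6 1.3 9.8 0 0 0;1.6 1.3 9.8 0 0 0;1.6 1.3 9.8 0 0 0;1.6 1.3 9.8 0 0 0;1.6 1.3 9.8 0 0 0;1.6 1.3 9.8 0 0 0;1.6 1.3 9.8 0 0 0'
python3 -m inch '4 0 0 0 0 0;4 0 0 0 0 0;4 0 0 0 0 0;4 0 0 0 0 0;4 0 0 0 0 0;4 0 0 0 0 0;4 0 0 0 0 0;4 0 0 0 0 0;4 0 0 0 0 0;4 0 0 0 0 0'
cat > t.py <<'E'
from h import *
from rig import ctrl
for n in("wrist","scene"):
    c=ctrl.capture(n)
    h=cv2.cvtColor(c["image"],cv2.COLOR_RGB2HSV);m=((h[...,0]>45)&(h[...,0]<90)&(h[...,1]>100)&(h[...,2]>30)).astype(np.uint8)
    if n=="scene": m[:225]=0;m[275:]=0;m[:,:325]=0;m[:,365:]=0
    k,l,st,ce=cv2.connectedComponentsWithStats(m)
    for i in range(1,k):
        if st[i,4]>12: print(n,st[i],ce[i].round(1))
s=ctrl.sense();print(s["eef_pos"],s["force"])
E
python3 t.py
```

```text
time_s: 24.45
eef_pos: [522.5, -10.8, 69.3]
ee_rot: [0.001, 0.998, 0.066, 0.001]
force: [-0.9, 0.2, 0.4]
grip_width: -0.001
grip_force: 0.0
time_s: 25.28
eef_pos: [562.2, -5.4, 70.3]
ee_rot: [0.001, 0.998, 0.066, 0.0]
force: [-1.8, -0.3, 1.7]
grip_width: -0.003
grip_force: 0.8
wrist [ 267  127   93   42 3791] [313.2 147.8]
wrist [302 265  24  43 713] [313.6 288.5]
scene [341 247   4  11  29] [342.6 250.9]
[562.54146957  -5.3708254   70.23583522] [-0.1604842  -0.50110173 -0.0692606 ]
```

```bash
python3 -m inch '1.5 0 0 0 0 0;1.5 0 0 0 0 0;1.5 0 0 0 0 0;1.5 0 0 0 0 0;1.5 0 0 0 0 0;1.5 0 0 0 0 0;1.5 0 0 0 0 0;0 0 0 0 0 0;0 0 0 0 0 0;0 0 0 0 0 0'; python3 t.py
```

```text
time_s: 26.22
eef_pos: [570.5, -4.2, 69.9]
ee_rot: [0.001, 0.998, 0.066, -0.002]
force: [-11.0, -2.8, 6.1]
grip_width: -0.001
grip_force: 6.5
wrist [ 267  148   93   41 3675] [313.5 168. ]
wrist [303 280  22  24 428] [313.5 291.7]
scene [341 250   4   8  21] [342.5 252.9]
[570.45851088  -4.17643166  69.84875906] [-11.62340592  -2.07871624   5.55813626]
```

```bash
python3 -m inch '-4 0 0 0 0 0;-6 0 0 0 0 0;-8 0 0 0 0 0;-8 0 0 0 0 0;-8 0 0 0 0 0;-8 0 -5 0 0 0;-8 0 -15 0 0 0;-8 0 -25 0 0 0;-6 0 -27 0 0 0;-2 0 -25 0 0 0'; python3 t.py; python3 - <<'E'
from h import *
from rig import ctrl
c=ctrl.capture("wrist");s=ctrl.capture("scene")
for p in(np.array([576.5,-3,52]),):
    for q in(c,s): print("pivot, on tip, off tip",proj(q,[p,p+10.6*XR+29*ZR,p-10.6*XR+29*ZR]).round(1).tolist())
h=cv2.cvtColor(s["image"],cv2.COLOR_RGB2HSV)
m=((h[...,0]<14)&(h[...,1]>200)&(h[...,2]>150)).astype(np.uint8);m[:215]=0;m[280:]=0;m[:,:390]=0;m[:,460:]=0;print("catch",cv2.boundingRect(m),m.sum())
m=((h[...,0]>100)&(h[...,0]<125)&(h[...,1]>140)).astype(np.uint8);m[:200]=0;m[260:]=0;m[:,:390]=0;m[:,450:]=0;print("drum",cv2.boundingRect(m),m.sum())
E
```

```text
time_s: 27.15
eef_pos: [505.9, -12.6, 168.9]
ee_rot: [0.001, 0.998, 0.066, 0.001]
force: [0.1, -0.1, -0.8]
grip_width: -0.0
grip_force: 0.0
wrist [ 284   28   63   30 1853] [314.8  42.4]
wrist [308 106  15  27 290] [315.1 117.5]
wrist [187 308  18  18 258] [195.6 316.7]
scene [341 250   4   7  19] [342.5 252.5]
[508.13826889 -13.03447307 171.45338837] [ 0.53203186  0.16642698 -0.91002822]
pivot, on tip, off tip [[315.6, 135.6], [315.2, 118.7], [315.5, 155.9]]
pivot, on tip, off tip [[341.4, 258.1], [341.8, 251.7], [342.2, 244.2]]
catch (415, 226, 12, 38) 347
drum (400, 217, 38, 18) 411
```

Toggle: blob flipped from rows 128–155 to rows 106–133 in like wrist views, symmetric about the pivot, so it is at its stop. Catch and drum are unchanged. Handing in.

```bash
python3 -c "
from rig import ctrl
print(ctrl.finish_job())"
```

```text
the job is handed in; nothing more can be done
None
```

I fitted the blue head to the drive hub with the catch back over its rim, let it go, flipped the toggle on, and handed the job in at about 27 s; the cameras and force readings confirm this, but hand-in returned no verdict.

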